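# Set the speed of the tube roller and start it

## Robot

A 6-joint arm with a two-finger parallel gripper is mounted at the origin on the work surface. World frame = base frame: x ahead of the robot, y to its left, z up, the work surface at z = 0. Lengths are in m, angles in rad, forces in N, time in s.
With the tool pointing down it reaches from about 0.425 to 1.125 m from the base axis. Payload 14.9 kg.
Tool frame: the origin (TCP) lies on the front face of the gripper's body, between the roots of the fingers; the fingertips stand 78 mm ahead of it and the grasp point (between the pads) lies 60 mm ahead of it (ctrl.pinch_z is the distance from the TCP to the grasp point, in m); z points along the fingers, y is the line along which they close (so a half turn about z gives the same grasp; the last joint's range is limited). The gripper opens to 91 mm and grips with 3 to 60 N. Pads are 32 mm wide; open, the fingers measure 118 mm over their backs; the gripper's body (76 mm by 178 mm) begins 60 mm behind the grasp point.
Start: joints at [1.103, 0.379, 1.734, -0, 1.028, -0.033], TCP at [0.295, 0.635, 0.292] pointing down, gripper open.
Joint ranges: [-2.77, 2.77], [-0.74, 2.19], [0, 2.66], [-1.06, 4.2], [0.31, 2.87], [-3.08, 3.08]. Speed limits (rad/s): [1.89, 1.89, 2.39, 3.14, 3.14, 3.14].

## Interface

Orientations are given as [roll, pitch, yaw] about the fixed x, y, z axes, in that order (R = Rz(yaw) Ry(pitch) Rx(roll)).
In Python, from cell import ctrl, optics gives the robot as it stands.
- The arm moves only by the tool move_arm, never from a script. Its argument "rows" is a list of rows, each a list of 7 numbers: the gripper's target within -1 to 1 (fully open at 1, half-way at 0, shut at -1), then the shift along the tool's x, y, z in mm, then the turn, a rotation vector about the tool's x, y, z in degrees. In form: [[hand, x, y, z, rx, ry, rz], ...]. A call has exactly 5 rows; each row shifts and turns the commanded pose from where the row before left it, along the tool's axes as they then stand; what a row does not reach is not made up. A row lasts 1/8 s, in which the tool goes at most 62.5 mm and 10.7 degrees, less where a joint would pass 70% of its speed; a pose out of reach is approached as far as the arm can. A call is refused whole if a number of a shift passes 62.5 or a number of a turn 10.7, either way. A call with a gripper value outside its range is refused whole. The fingers move at their own pace and stop on an object; the grip force is fixed at half the most. Time passes only in rows, so rows that do not move let the fingers close, or fill a call up. It gives the time, the measured TCP pose, the force, the opening and the grip force at its end, in the units of the state.
- ctrl.sense(): the state, without advancing time (a new reading comes with each control period).
- optics.grab_frame(name): name is "scene" or "top" or "wrist"; returns the picture (384x512x3 uint8, red, green, blue); there is no depth.
- optics.camera_model(name): a dict with "fovy" (degrees; the focal length in pixels is half the picture's height over the tangent of half this angle, whatever the lens; pixels are square), "cx", "cy" (the principal point, pixels), "R" (3x3) and "t" (3): a world point X has camera coordinates R X + t. Camera axes: x right, y down, z forward; pixel columns grow to the right and rows downward; lengths in m; the calibration is good to about 2 mm. A picture is of the moment at which its call begins: read the wrist's pose just before it. camera_model takes no time and is no camera call; for the wrist camera it gives the pose at the moment of the call.
- ctrl.job_done(): hands the job in; it is judged then, once.
The state is a dict: "time_s": time; "joints": joint angles; "qd": joint speeds; "joint_efforts": joint torques, N m; "position": TCP position; "orientation": TCP orientation; "wrist_force": force on the tool from outside, world axes, zero at the start; "moment": the same for the moment, N m; "width": finger opening in m; "grip_force": force on a finger pad.
Only numpy, scipy, OpenCV 4.12 (cv2) and the standard library are available. Lean on these libraries where they do the work, as an engineer would, in place of code of your own. Each camera call takes 0.05 s, during which the arm holds its last target. There are 200 camera calls.

## Task

With a fingertip, push the speed selector of the tube roller round clockwise, click by click, until it clicks in at the fourth dot after the long off mark; only then press the round start button all the way down with a fingertip and let it come up again. Push the selector's grip from one side only, do not pinch it, and leave the bottle, paper roll, rack and tubes around it where they are.

Things in the scene. Friction and masses are not known exactly. Their poses are not given: they have to be found in the camera images.
- roller: Tube roller: white machine fixed to the bench, 280 (x) by 380 (y) mm; origin at the centre of its underside, z up. Its -x part is a flat control deck 60 mm above the bench, x -140 to -5 mm; behind it four rollers along y (tops 86 mm above the bench, tubes to 93 mm) between two end blocks. The selector's axis is at (-68, 55) mm, the button at (-68, -105) mm in this frame.
- dial (a joint): Speed selector, rad, growing clockwise from above. Clicks every 0.5236: 0 = off (pointer along the machine's +y, long mark), then dots 1 to 6 (third: machine's +x; FOURTH = 2.0944). Marks: black, 55 mm from the axis. Starts at off, dot 1 or 2 (snaps in at once). Passing the hump half-way between clicks takes about 0.15 N m (6 N at 26 mm from the axis); it then snaps into the next click.
- dial_centre (a point): On the selector's axis at its grip's top, 99 mm above the bench; x = pointer direction, z up; turns with it. Skirt: radius 36 mm, top 10 mm above the deck. Straight upright grip: 14 mm thick, top 39 mm above the deck (outer 4 mm of each side to 36), x from -22 to +40 mm (pointer end, white line on top). Long sides y = +7 mm (trailing; pushed on the pointer half it turns clockwise) and -7 mm.
- dial_pointer (a point): A point on top of the grip near its pointer end, 36 mm from the axis in the pointer's direction, turning with the selector.
- cheek_ccw: The grip's side plate on its y = +7 mm side (trailing when turned clockwise), 52 by 4 by 26 mm; origin on the selector's axis at deck height; turns with the selector, x axis along the pointer, z up.
- cheek_cw: The grip's side plate on its y = -7 mm side (leading when turned clockwise), 52 by 4 by 26 mm; origin on the selector's axis at deck height; turns with the selector, x axis along the pointer, z up.
- start (a joint): The start button's travel in m: 0 = up, 0.006 = fully down; it springs back and takes about 5 N to press fully. More than 0.0045 counts as pressed.
- start_top (a point): Centre of the top of the start button (round, black, 32 mm across, in a grey round housing), facing up; its height as it stands up is given by this point and it goes down 6 mm.
- wash_bottle: Bystander: loose white plastic bottle 66 mm across, 170 mm tall with its cap, origin at the centre of its foot, standing left of the machine. Leave alone.
- paper_roll: Bystander: loose white paper roll, 104 mm across, 100 mm tall, upright, origin at the centre of its foot, left of the machine. Leave alone.
- tube_rack: Bystander: loose white tube rack 70 by 150 mm, 108 mm tall with its capped tubes, origin at the centre of its foot, right of the machine. Leave alone.
- tube: Bystander: loose capped tube, 16 mm across, 98 mm long, lying along the machine's y between two rollers, origin at its middle. Leave alone.

How it is judged:
By the outcome, as a careful person would: the job done as asked, in the order asked, and still so for the second after the job is handed in, with the robot touching nothing.
It also fails if it takes over 64 s, if anything falls off the work surface, if the arm or the gripper's body presses on something with over 40 N, if the wrist force passes 120 N, or if a joint passes its speed limit or range.

## Working session

There is one attempt and no reset: what is moved stays moved. The work goes in short steps, Python scripts to look and compute and a tool call to move; the robot and the scene stay as the last step left them, time stands still between calls to the robot, and variables do not carry over. Pictures are saved under pics/ and viewed, at most 10 in all, crops included, and the job is handed in when it is done.

Besides the shell and the picture viewer there is one more tool, called by a JSON object that holds its "op" and its "data". move_arm: Moves the arm, as the interface text tells. Its arguments: {"type":"object","properties":{"rows":{"type":"array"}},"required":["rows"]}

```bash
mkdir -p pics; python3 - <<'E'
from cell import ctrl, optics
import cv2,numpy as np
s=ctrl.sense();print(s)
a=optics.grab_frame("scene");b=optics.grab_frame("top")
np.save('top0.npy',b);np.save('scene0.npy',a)
cv2.imwrite('pics/a.png',a[:,:,::-1]);cv2.imwrite('pics/b.png',cv2.resize(b,(800,600),interpolation=cv2.INTER_CUBIC)[:,:,::-1])
for n in("scene","top"):print(optics.camera_model(n))
E
```

```text
{'time_s': 0.0, 'joints': array([ 1.10273625e+00,  3.79385622e-01,  1.73477322e+00, -2.28680375e-05,
        1.02850693e+00, -3.33246679e-02]), 'qd': array([ 1.76940944e-03, -1.33940314e-03, -4.62278599e-04,  8.46520675e-06,
       -1.16575489e-03,  7.38076658e-05]), 'joint_efforts': array([-2.59464236e-03, -7.63758373e+01, -4.34324992e+01,  6.49018306e-02,
        4.27338132e-02, -1.55344196e-04]), 'position': array([0.29470406, 0.63459995, 0.291608  ]), 'orientation': array([-3.14051948e+00, -1.61910746e-05,  2.70686905e+00]), 'wrist_force': array([ 0.45574227, -0.34779857,  0.00529471]), 'moment': array([ 0.02923997,  0.01763628, -0.02599556]), 'grip_force': 0.0, 'width': 0.09117339026131073}
{'fovy': 52.76655335325472, 'cx': 253.13360713221843, 'cy': 194.05728846171147, 'R': array([[ 0.6151484 ,  0.78839856, -0.00449019],
       [ 0.48387023, -0.38202424, -0.78735448],
       [-0.6224645 ,  0.48216718, -0.61648419]]), 't': array([-0.35939598, -0.18710152,  1.43622383])}
{'fovy': 46.728544822370246, 'cx': 253.21160432565588, 'cy': 192.40962817874225, 'R': array([[-0.06751928, -0.99771081,  0.00377941],
       [-0.97646256,  0.06530263, -0.20556372],
       [ 0.20484634, -0.01756997, -0.97863644]]), 't': array([0.06829998, 0.56191466, 1.2820193 ])}
```

View pics/b.png

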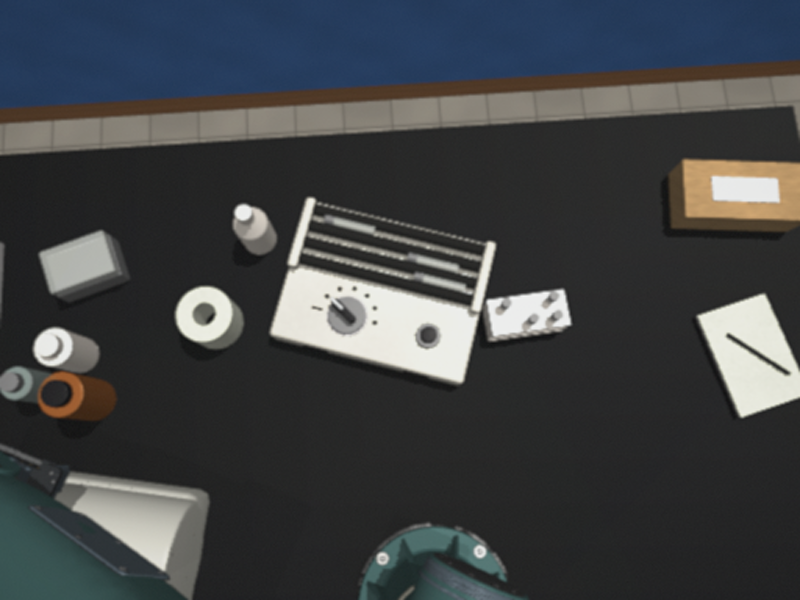

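View pics/a.png

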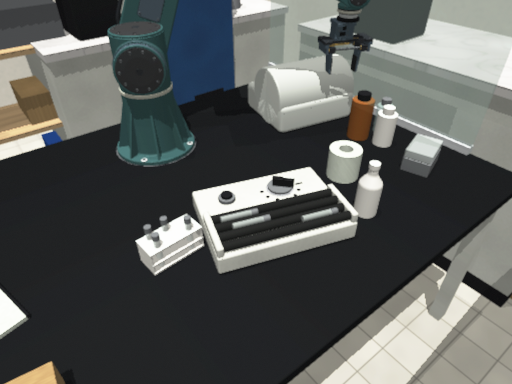

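The top view shows the long mark at (317,308) and six dots running clockwise from (327,295) to (375,322). The grip points up-left, roughly at dot 1, and the button is at (428,336), all in the 800x600 picture. Next I measure them.

```bash
cat > h.py <<'E'
import numpy as np,cv2
from cell import ctrl, optics
def ray(cm,px,z,H=384):
    f=H/2/np.tan(np.radians(cm['fovy'])/2)
    px=np.atleast_2d(px).astype(float)
    d=np.c_[(px-[cm['cx'],cm['cy']])/f,np.ones(len(px))]@cm['R']
    c=-cm['R'].T@cm['t']
    return c+d*((z-c[2])/d[:,2])[:,None]
def proj(cm,X,H=384):
    f=H/2/np.tan(np.radians(cm['fovy'])/2)
    p=np.atleast_2d(X)@cm['R'].T+cm['t']
    return p[:,:2]/p[:,2:]*f+[cm['cx'],cm['cy']]
def fit2(A,B):
    a=A.mean(0);b=B.mean(0);P=A-a;Q=B-b
    th=np.arctan2((P[:,0]*Q[:,1]-P[:,1]*Q[:,0]).sum(),(P*Q).sum())
    R=np.array([[np.cos(th),-np.sin(th)],[np.sin(th),np.cos(th)]])
    return th,R,b-R@a
E
python3 - <<'E'
from h import *
b=np.load('top0.npy');cm=optics.camera_model('top')
g=255-cv2.cvtColor(b,cv2.COLOR_RGB2GRAY).astype(float)
pts=[]
for x,y in [(209,189),(218,185),(226.5,184),(235,189.5),(240,197),(240,206)]:
    x0,y0=int(x)-3,int(y)-3;w=g[y0:y0+7,x0:x0+7];w=np.clip(w-np.median(w)-15,0,None)
    yy,xx=np.mgrid[y0:y0+7,x0:x0+7];pts.append([(w*xx).sum()/w.sum(),(w*yy).sum()/w.sum()])
P=ray(cm,pts,.06)[:,:2]
k=np.arange(1,7)*np.pi/6
M=np.c_[-68+55*np.sin(k),55+55*np.cos(k)]/1000
th,R,t=fit2(M,P);print(np.round(pts,1).tolist());print('th',th,'o',t,'res mm',np.round((M@R.T+t-P)*1e3,1).tolist())
for m in [(-.068,.055),(-.068,-.105)]:print(R@m+t)
np.savez('pose.npz',th=th,R=R,t=t)
print('button blob@.075',ray(cm,[428/1.5625,336/1.5625],.075))
# corners of deck check
for c in [(-.14,.19),(-.14,-.19)]:
    print(proj(cm,[*(R@c+t),.06])*1.5625)
# grip pixels
im=cv2.resize(b[175:225,195:285],None,fx=8,fy=8,interpolation=cv2.INTER_CUBIC)
cv2.imwrite('pics/c.png',im[:,:,::-1])
E
```

```text
[[209.0, 189.2], [217.0, 184.5], [226.4, 184.3], [234.5, 188.8], [239.4, 196.7], [239.4, 206.0]]
th -0.3146329067598264 o [0.59054206 0.05327219] res mm [[0.2, 0.5], [0.1, -0.0], [-0.2, 0.1], [0.0, -0.4], [-0.0, 0.0], [-0.1, -0.3]]
[0.54290089 0.12661602]
[ 0.4933861  -0.02552958]
button blob@.075 [[ 0.48968376 -0.02554705  0.075     ]]
[[268.2239298  334.00698512]]
[[462.35133749 382.95575879]]
```

View pics/c.png

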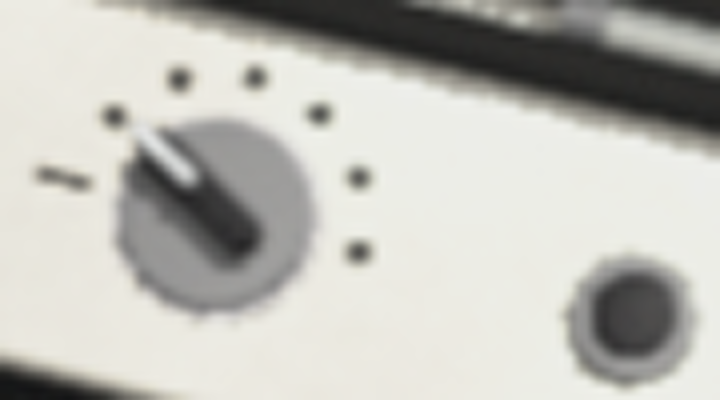

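The crop shows the pointer aimed exactly at dot 1, at (112,116). It has to go round three clicks, or 90° clockwise. I check the bottle's clearance before choosing the tool angle.

```bash
python3 - <<'E'
from h import *
cm=optics.camera_model('top');sc=optics.camera_model('scene')
print('cap top',ray(cm,[[244/1.5625,213/1.5625]],.17), ray(sc,[[375,167]],.17))
print('foot scene',ray(sc,[[368,213]],0.0)) 
print('roll top',ray(cm,[[204/1.5625,313/1.5625]],.1))
C=np.array([.5429,.1266]);B=ray(cm,[[244/1.5625,213/1.5625]],.17)[0,:2]-C
print(np.hypot(*B),np.degrees(np.arctan2(B[1],B[0])))
# button top height: x along ray at true xy
for z in(.06,.065,.07,.075,.08):print(z,ray(cm,[[274.1,214.2]],z)[0,:2])
w=optics.camera_model('wrist');print(w['fovy'],-w['R'].T@w['t'])
E
```

```text
cap top [[0.72207952 0.29564982 0.17      ]] [[0.74002562 0.28133829 0.17      ]]
foot scene [[ 7.38565833e-01  3.01955584e-01 -1.11022302e-16]]
roll top [[0.55684053 0.38835061 0.1       ]]
0.246339482865823 43.33378272345557
0.06 [ 0.49447761 -0.02719894]
0.065 [ 0.4936997  -0.02688909]
0.07 [ 0.49292179 -0.02657924]
0.075 [ 0.49214388 -0.02626939]
0.08 [ 0.49136597 -0.02595954]
59.77802171268378 [0.22455339 0.66601064 0.38384633]
```

```bash
cat >> h.py <<'E'
from scipy.spatial.transform import Rotation as Ro
def rows(target,yaw,n):
    """equal steps from the measured pose to target, tool down; prints tool-frame rows"""
    s=ctrl.sense();p=s['position'];y0=np.degrees(s['orientation'][2]);dy=(yaw-y0+180)%360-180
    d=(np.array(target)-p)/n*1000
    for i in range(n):
        R=Ro.from_euler('xyz',[180,0,y0+dy*i/n],degrees=True).as_matrix()
        print([-1,*np.round(R.T@d,1).tolist(),0,0,round(-dy/n,2)])
E
python3 -c "
from h import *
rows([.534,.179,.292],222,10)"
```

```text
[-1, -40.9, -31.2, -0.0, 0, 0, np.float64(-6.69)]
[-1, -37.0, -35.8, -0.0, 0, 0, np.float64(-6.69)]
[-1, -32.6, -39.9, -0.0, 0, 0, np.float64(-6.69)]
[-1, -27.7, -43.4, -0.0, 0, 0, np.float64(-6.69)]
[-1, -22.4, -46.3, -0.0, 0, 0, np.float64(-6.69)]
[-1, -16.9, -48.6, -0.0, 0, 0, np.float64(-6.69)]
[-1, -11.1, -50.2, -0.0, 0, 0, np.float64(-6.69)]
[-1, -5.2, -51.2, -0.0, 0, 0, np.float64(-6.69)]
[-1, 0.8, -51.5, -0.0, 0, 0, np.float64(-6.69)]
[-1, 6.8, -51.0, -0.0, 0, 0, np.float64(-6.69)]
```

{"op": "move_arm", "data": {"rows": [[-1,-41,-31,0,0,0,-6.7],[-1,-37,-36,0,0,0,-6.7],[-1,-33,-40,0,0,0,-6.7],[-1,-28,-43,0,0,0,-6.7],[-1,-22,-46,0,0,0,-6.7]]}}

```text
time_s: 0.72
position: [0.4155, 0.4059, 0.2921]
orientation: [-3.141, -0.0, -2.988]
wrist_force: [-0.1, -0.2, -0.0]
width: 0.044
grip_force: 0.0
```

{"op": "move_arm", "data": {"rows": [[-1,-17,-49,0,0,0,-6.7],[-1,-11,-50,0,0,0,-6.7],[-1,-5,-51,0,0,0,-6.7],[-1,1,-51,0,0,0,-6.7],[-1,7,-51,0,0,0,-6.7]]}}

```text
time_s: 1.35
position: [0.5346, 0.1784, 0.2921]
orientation: [3.142, -0.0, -2.403]
wrist_force: [-0.3, 1.3, -0.3]
width: 0.0004
grip_force: 0.0
```

```bash
python3 -c "
from h import *
s=ctrl.sense();print(s['time_s'],s['position'],s['orientation'],s['joints'],s['width'],s['wrist_force'])
rows([.534,.179,.170],222,5)
im=optics.grab_frame('wrist');cv2.imwrite('pics/w.png',im[:,:,::-1])"
```

```text
1.35 [0.53455838 0.17838669 0.29213595] [ 3.14151759e+00 -1.55162739e-04 -2.40313734e+00] [ 2.80730862e-01  1.65797918e-01  2.01258352e+00 -1.50139288e-06
  9.63383576e-01 -2.02851992e+00] 0.00037331616230415807 [-0.29588623  1.25932498 -0.34063751]
[-1, 0.0, 0.2, 24.4, 0, 0, np.float64(0.06)]
[-1, 0.0, 0.2, 24.4, 0, 0, np.float64(0.06)]
[-1, 0.0, 0.2, 24.4, 0, 0, np.float64(0.06)]
[-1, 0.0, 0.2, 24.4, 0, 0, np.float64(0.06)]
[-1, 0.0, 0.2, 24.4, 0, 0, np.float64(0.06)]
```

View pics/w.png

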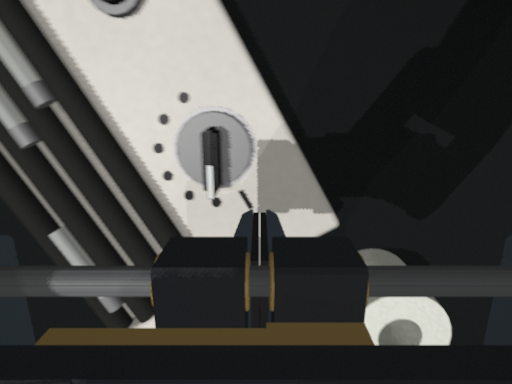

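The wrist view shows the pointer at dot 1, (217,202), with the closed tips beside the trailing side at (258,215), clear of the grip. Now I descend.

{"op": "move_arm", "data": {"rows": [[-1,0,0,27,0,0,0],[-1,0,0,27,0,0,0],[-1,0,0,27,0,0,0],[-1,0,0,27,0,0,0],[-1,0,0,26,0,0,0]]}}

```text
time_s: 2.02
position: [0.5339, 0.18, 0.1571]
orientation: [3.141, -0.0, -2.407]
wrist_force: [0.8, 0.3, -0.9]
width: 0.0006
grip_force: 0.0
```

{"op": "move_arm", "data": {"rows": [[-1,0,-6,0,0,0,0],[-1,0,-4,0,0,0,0],[-1,0,-4,0,0,0,0],[-1,0,-3,0,0,0,0],[-1,0,0,0,0,0,0]]}}

```text
time_s: 2.65
position: [0.5458, 0.1672, 0.1587]
orientation: [-3.141, 0.001, -2.407]
wrist_force: [0.2, 0.3, 0.6]
width: 0.0006
grip_force: 0.0
```

```bash
python3 -c "
from h import *
s=ctrl.sense();print(s['time_s'],s['position'],s['orientation'],s['wrist_force'],s['moment'])
d=(s['position'][:2]-[.5429,.1266])*1e3;a=np.radians(41.97);print('r',d@[np.cos(a),np.sin(a)],'y',d@[-np.sin(a),np.cos(a)])
im=optics.grab_frame('wrist');cv2.imwrite('pics/w2.png',im[:,:,::-1])"
```

```text
2.65 [0.54580517 0.16724892 0.15866506] [-3.14128463e+00  6.04939292e-04 -2.40729678e+00] [0.1817635  0.29332976 0.55532414] [ 0.07825856  0.07568819 -0.01082726]
r 29.34359476160789 y 28.27946036302976
```

View pics/w2.png

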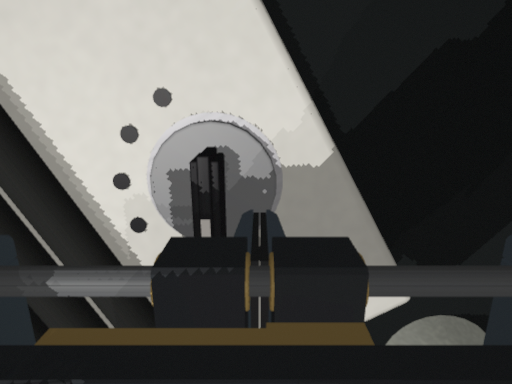

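The grip's side is at about (222,195) and the fingertips at (258,215). They are not touching yet, so I close in and then orbit about the axis.

{"op": "move_arm", "data": {"rows": [[-1,0,-2,0,0,0,0],[-1,0,-2,0,0,0,0],[-1,0,-2,0,0,0,0],[-1,0,-1,0,0,0,0],[-1,0,0,0,0,0,0]]}}

```text
time_s: 3.32
position: [0.5502, 0.1621, 0.1582]
orientation: [3.142, -0.0, -2.407]
wrist_force: [0.5, 0.7, 0.4]
width: 0.0004
grip_force: 0.0
```

{"op": "move_arm", "data": {"rows": [[-1,0,-1,0,0,0,0],[-1,0,-1,0,0,0,0],[-1,0,-1,0,0,0,0],[-1,0,-1,0,0,0,0],[-1,0,0,0,0,0,0]]}}

```text
time_s: 3.95
position: [0.5525, 0.1598, 0.1582]
orientation: [3.14, -0.0, -2.408]
wrist_force: [-4.3, 9.7, 1.5]
width: 0.0006
grip_force: 5.2
```

{"op": "move_arm", "data": {"rows": [[-1,-1.5,-2.6,0,0,0,5],[-1,-1.5,-2.6,0,0,0,5],[-1,-1.5,-2.6,0,0,0,5],[-1,-1.5,-2.6,0,0,0,5],[-1,0,0,0,0,0,0]]}}

```text
time_s: 4.58
position: [0.5638, 0.154, 0.1582]
orientation: [-3.141, -0.0, -2.756]
wrist_force: [0.3, -0.0, 0.3]
width: 0.0001
grip_force: 0.0
```

```bash
cat > st.py <<'E'
from h import *
s=ctrl.sense();y=s['orientation'][2]
d=(s['position'][:2]-[.5429,.1266])*1e3
e=-np.array([np.cos(y),np.sin(y)]);n=np.array([np.sin(y),-np.cos(y)])
print(s['time_s'],'angle turned',(41.97-np.degrees(np.arctan2(e[1],e[0]))),'r',d@e,'y',d@n,'z',s['position'][2],'F',s['wrist_force'],s['moment'])
E
python3 st.py
```

```text
4.575 angle turned 19.84990645964799 r 29.647590112276482 y 17.548845010974325 z 0.1582029797982636 F [ 0.30502552 -0.00987857  0.29075112] [ 0.06653209  0.04277948 -0.01602806]
```

{"op": "move_arm", "data": {"rows": [[-1,-1.7,-3.2,0,0,0,6],[-1,-1.7,-3.2,0,0,0,6],[-1,-1.7,-3.2,0,0,0,6],[-1,-1.7,-3.2,0,0,0,6],[-1,-1.7,-3.2,0,0,0,6]]}}

```text
time_s: 5.2
position: [0.5746, 0.1401, 0.1582]
orientation: [3.141, -0.0, 3.002]
wrist_force: [-0.6, 1.8, 0.6]
width: 0.0006
grip_force: 0.7
```

```bash
python3 st.py; python3 -c "
from h import *
im=optics.grab_frame('top');cv2.imwrite('pics/t2.png',cv2.resize(im[165:235,185:285],None,fx=7,fy=7,interpolation=cv2.INTER_CUBIC)[:,:,::-1])"
```

```text
5.2 angle turned 49.94082844503971 r 29.50965830106721 y 17.781424394811317 z 0.15816702505887872 F [-0.61705732  1.7682497   0.56897448] [ 0.29390309  0.06030709 -0.07714563]
```

View pics/t2.png

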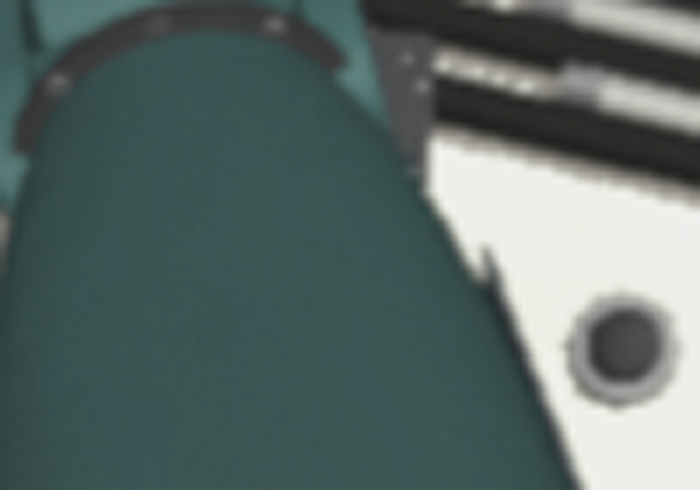

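The top view is hidden by the arm, so it does not show the dial. I nudge on slightly and watch the force.

{"op": "move_arm", "data": {"rows": [[-1,-0.6,-1.1,0,0,0,2],[-1,-0.6,-1.1,0,0,0,2],[-1,0,0,0,0,0,0],[-1,0,0,0,0,0,0],[-1,0,0,0,0,0,0]]}}

```text
time_s: 5.88
position: [0.5756, 0.1377, 0.1582]
orientation: [3.142, -0.0, 2.934]
wrist_force: [-0.3, 2.0, -0.1]
width: 0.0005
grip_force: 1.2
```

```bash
python3 st.py; python3 -c "
from h import *
im=optics.grab_frame('wrist');cv2.imwrite('pics/w3.png',im[:,:,::-1])"
```

```text
5.875 angle turned 53.84866212875161 r 29.676738017572386 y 17.579977023603984 z 0.1582197656864847 F [-0.31580008  2.01458012 -0.07279232] [ 0.45606836  0.06398192 -0.06074779]
```

View pics/w3.png

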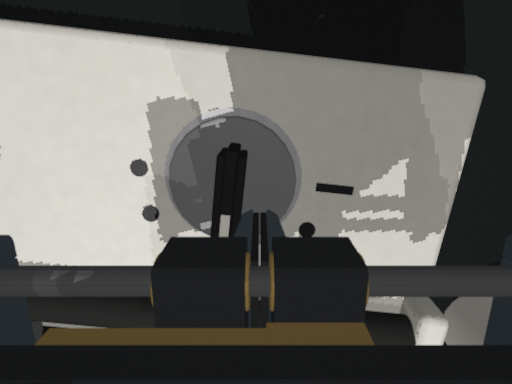

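The grip sits about 6° ahead of the tool, so it has clicked in at dot 3: dots 5 and 6 are at (150,213) and (139,168), the long mark at (335,188). The last hump comes next, in small steps.

{"op": "move_arm", "data": {"rows": [[-1,-1.4,-2.7,0,0,0,5],[-1,-1.4,-2.7,0,0,0,5],[-1,-1.4,-2.7,0,0,0,5],[-1,-1.1,-2.1,0,0,0,4],[-1,0,0,0,0,0,0]]}}

```text
time_s: 6.55
position: [0.5774, 0.1262, 0.1583]
orientation: [-3.142, 0.0, 2.603]
wrist_force: [0.2, -0.3, -0.3]
width: 0.0001
grip_force: 0.0
```

```bash
python3 st.py
```

```text
6.55 angle turned 72.83827051582261 r 29.81960179555735 y 17.317163481659822 z 0.15830928498228614 F [ 0.15387003 -0.28509069 -0.26753246] [-0.03201827  0.01203423 -0.01578743]
```

The force has dropped to zero, so it has snapped on. I back off, lift and look.

{"op": "move_arm", "data": {"rows": [[-1,0,10,0,0,0,0],[-1,0,10,0,0,0,0],[-1,0,5,-25,0,0,0],[-1,0,0,-40,0,0,0],[-1,0,0,-40,0,0,0]]}}

```text
time_s: 7.18
position: [0.5903, 0.1484, 0.2643]
orientation: [-3.141, -0.0, 2.603]
wrist_force: [0.9, 0.9, 1.3]
width: 0.0005
grip_force: 0.0
```

```bash
python3 st.py; python3 -c "
from h import *
im=optics.grab_frame('wrist');cv2.imwrite('pics/w4.png',im[:,:,::-1])
rows([.4934,-.0255,.23],149,5)"
```

```text
7.175 angle turned 72.8131071840265 r 29.507756538283328 y 43.00833456196925 z 0.2642826021697132 F [0.93675811 0.94454689 1.33621559] [ 0.01724493 -0.02184969 -0.04806821]
[-1, -0.9, -40.1, 7.9, 0, 0, np.float64(0.03)]
[-1, -0.9, -40.1, 7.9, 0, 0, np.float64(0.03)]
[-1, -0.9, -40.1, 7.9, 0, 0, np.float64(0.03)]
[-1, -1.0, -40.1, 7.9, 0, 0, np.float64(0.03)]
[-1, -1.0, -40.1, 7.9, 0, 0, np.float64(0.03)]
```

View pics/w4.png

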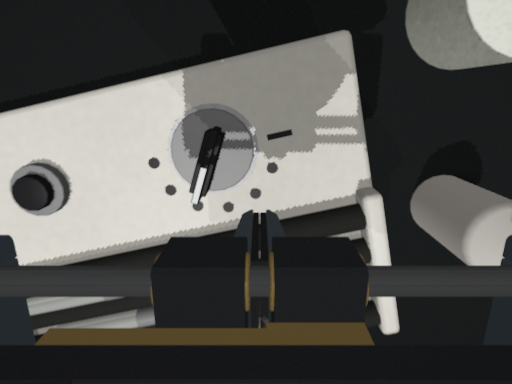

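The pointer's white line ends at dot 4, at (197,206); the long mark is at (280,134) and dot 1 at (272,168). The selector is set, so I go over the button.

{"op": "move_arm", "data": {"rows": [[-1,-1,-40,8,0,0,0],[-1,-1,-40,8,0,0,0],[-1,-1,-40,8,0,0,0],[-1,-1,-40,8,0,0,0],[-1,-1,-40,8,0,0,0]]}}

```text
time_s: 7.85
position: [0.4914, -0.027, 0.2231]
orientation: [3.142, 0.0, 2.603]
wrist_force: [0.3, -1.3, 0.7]
width: 0.0008
grip_force: 0.0
```

{"op": "move_arm", "data": {"rows": [[-1,0,0,20,0,0,0],[-1,0,0,15,0,0,0],[-1,0,0,8,0,0,0],[-1,0,0,5,0,0,0],[-1,0,0,0,0,0,0]]}}

```text
time_s: 8.48
position: [0.4918, -0.0262, 0.1751]
orientation: [-3.141, -0.0, 2.603]
wrist_force: [0.2, -0.0, -0.1]
width: 0.0002
grip_force: 0.0
```

```bash
python3 -c "
from h import *
s=ctrl.sense();print(s['position'],s['orientation'])
rows([.4934,-.0255,.17],149,2)"
```

```text
[ 0.49178645 -0.02615117  0.17512144] [-3.14146070e+00 -2.35925277e-04  2.60265363e+00]
[-1, -0.5, 0.7, 2.6, 0, 0, np.float64(0.06)]
[-1, -0.5, 0.7, 2.6, 0, 0, np.float64(0.06)]
```

Tips are now at z ≈ 0.097. I centre and go down in small steps.

{"op": "move_arm", "data": {"rows": [[-1,-1,1.4,2,0,0,0],[-1,0,0,2,0,0,0],[-1,0,0,2,0,0,0],[-1,0,0,2,0,0,0],[-1,0,0,0,0,0,0]]}}

```text
time_s: 9.1
position: [0.4931, -0.0257, 0.1671]
orientation: [-3.141, -0.0, 2.602]
wrist_force: [-0.2, 1.3, -0.0]
width: 0.0003
grip_force: 0.0
```

{"op": "move_arm", "data": {"rows": [[-1,0,0,1,0,0,0],[-1,0,0,1,0,0,0],[-1,0,0,1,0,0,0],[-1,0,0,0,0,0,0],[-1,0,0,0,0,0,0]]}}

```text
time_s: 9.72
position: [0.4933, -0.0257, 0.1643]
orientation: [3.142, 0.0, 2.602]
wrist_force: [0.6, 0.1, 0.5]
width: 0.0006
grip_force: 0.0
```

{"op": "move_arm", "data": {"rows": [[-1,0,0,1,0,0,0],[-1,0,0,1,0,0,0],[-1,0,0,1,0,0,0],[-1,0,0,0,0,0,0],[-1,0,0,0,0,0,0]]}}

```text
time_s: 10.35
position: [0.4932, -0.0257, 0.1612]
orientation: [-3.142, -0.0, 2.602]
wrist_force: [0.0, -0.7, -0.4]
width: 0.0003
grip_force: 0.0
```

{"op": "move_arm", "data": {"rows": [[-1,0,0,1,0,0,0],[-1,0,0,1,0,0,0],[-1,0,0,1,0,0,0],[-1,0,0,0,0,0,0],[-1,0,0,0,0,0,0]]}}

```text
time_s: 10.98
position: [0.4933, -0.0257, 0.1583]
orientation: [3.142, 0.0, 2.602]
wrist_force: [0.6, -2.1, 1.5]
width: 0.0002
grip_force: 1.3
```

{"op": "move_arm", "data": {"rows": [[-1,0,0,1,0,0,0],[-1,0,0,1,0,0,0],[-1,0,0,0,0,0,0],[-1,0,0,0,0,0,0],[-1,0,0,0,0,0,0]]}}

```text
time_s: 11.6
position: [0.4933, -0.0257, 0.1563]
orientation: [3.141, 0.0, 2.602]
wrist_force: [1.0, -0.4, 4.6]
width: 0.0004
grip_force: 1.9
```

{"op": "move_arm", "data": {"rows": [[-1,0,0,1,0,0,0],[-1,0,0,1,0,0,0],[-1,0,0,0,0,0,0],[-1,0,0,0,0,0,0],[-1,0,0,0,0,0,0]]}}

```text
time_s: 12.22
position: [0.4933, -0.0257, 0.1545]
orientation: [-3.142, 0.0, 2.602]
wrist_force: [-2.3, 0.2, 10.5]
width: 0.0006
grip_force: 5.3
```

{"op": "move_arm", "data": {"rows": [[-1,0,0,0.7,0,0,0],[-1,0,0,0,0,0,0],[-1,0,0,0,0,0,0],[-1,0,0,0,0,0,0],[-1,0,0,0,0,0,0]]}}

```text
time_s: 12.85
position: [0.4934, -0.0258, 0.1543]
orientation: [-3.142, -0.0, 2.602]
wrist_force: [-5.8, 1.0, 23.2]
width: 0.0007
grip_force: 11.5
```

There is a hard stop at TCP z ≈ 0.1544. I release in steps, averaging the force, to confirm the travel was the full 6 mm.

```bash
cat > avg.py <<'E'
from h import *
L=[]
for i in range(8):
    optics.grab_frame('top');s=ctrl.sense();L.append([s['position'][2]*1e3,s['wrist_force'][2]])
print(np.mean(L,0),np.std(L,0)/8**.5)
E
python3 avg.py
```

```text
[154.26913961  23.11176938] [0.00318305 0.13653709]
```

{"op": "move_arm", "data": {"rows": [[-1,0,0,-1.5,0,0,0],[-1,0,0,0,0,0,0],[-1,0,0,0,0,0,0],[-1,0,0,0,0,0,0],[-1,0,0,0,0,0,0]]}}

```text
time_s: 13.88
position: [0.4933, -0.0257, 0.155]
orientation: [3.142, 0.0, 2.602]
wrist_force: [0.8, -0.4, 4.9]
width: 0.0004
grip_force: 2.3
```

```bash
python3 avg.py
```

```text
[155.05234174   4.57199733] [0.00532432 0.15380462]
```

{"op": "move_arm", "data": {"rows": [[-1,0,0,-2,0,0,0],[-1,0,0,0,0,0,0],[-1,0,0,0,0,0,0],[-1,0,0,0,0,0,0],[-1,0,0,0,0,0,0]]}}

```text
time_s: 14.9
position: [0.4933, -0.0257, 0.1571]
orientation: [3.142, 0.0, 2.602]
wrist_force: [1.3, 0.7, 3.4]
width: 0.0005
grip_force: 1.7
```

```bash
python3 avg.py
```

```text
[157.04938072   3.56755734] [0.00429945 0.10425381]
```

{"op": "move_arm", "data": {"rows": [[-1,0,0,-1.5,0,0,0],[-1,0,0,0,0,0,0],[-1,0,0,0,0,0,0],[-1,0,0,0,0,0,0],[-1,0,0,0,0,0,0]]}}

```text
time_s: 15.92
position: [0.4931, -0.0257, 0.1585]
orientation: [-3.141, -0.0, 2.602]
wrist_force: [-0.0, -0.7, 2.3]
width: 0.0007
grip_force: 1.3
```

```bash
python3 avg.py
```

```text
[158.48638839   2.43421336] [0.00389406 0.14801439]
```

The spring line reaches about 5 N at the stop, which matches a full press. I retract.

{"op": "move_arm", "data": {"rows": [[-1,0,0,-5,0,0,0],[-1,0,0,-20,0,0,0],[-1,0,0,-40,0,0,0],[-1,0,0,-40,0,0,0],[-1,0,0,-20,0,0,0]]}}

```text
time_s: 16.95
position: [0.4935, -0.0257, 0.2858]
orientation: [3.141, 0.002, 2.602]
wrist_force: [0.3, -0.8, -0.7]
width: 0.0007
grip_force: 0.0
```

```bash
python3 -c "
from h import *
im=optics.grab_frame('scene');im=im[130:280,130:400];cv2.imwrite('pics/s5.png',cv2.resize(im,(800,444),interpolation=cv2.INTER_CUBIC)[:,:,::-1])"
```

```text
(no output)
```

View pics/s5.png

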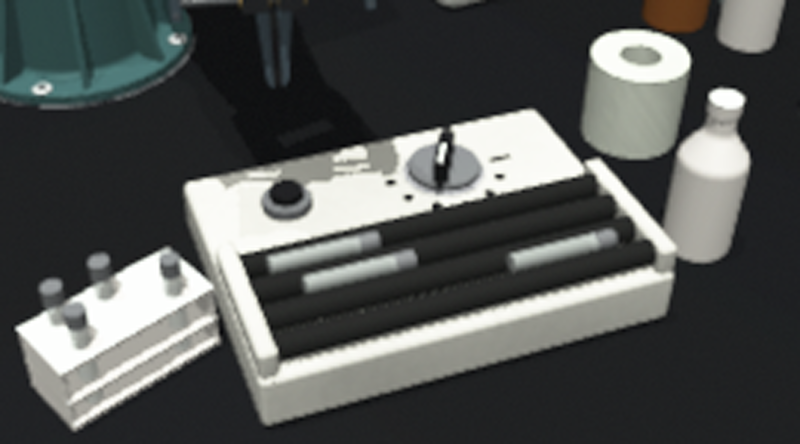

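The selector at (443,160) still points at dot 4, (437,206). The button at (288,195) is up again, the bystanders are in place, and the gripper is clear.

```bash
python3 -c "
from cell import ctrl
print(ctrl.job_done())"
```

```text
the job is handed in; nothing more can be done
None
```

The selector was pushed clockwise from dot 1 and clicked in at dot 4, then the start button was pressed fully and came back up; nothing around it was moved, and the job is handed in.

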